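Box up the finished test tiles

ROBOT

A 6-joint arm with a two-finger parallel gripper is mounted at the origin on the work surface. World frame = base frame: x ahead of the robot, y to its left, z up, the work surface at z = 0. Lengths are in m, angles in rad, forces in N, time in s.
With the tool pointing down it reaches from about 0.35 to 0.775 m from the base axis. Payload 7.3 kg.
Tool frame: the origin (TCP) lies on the mounting face of the last link; the fingertips stand nose_length ahead of it and the grasp point (between the pads) lies 159 mm ahead of it (nose_length is the distance from the TCP to the fingertips, in m); z points along the fingers, y is the line along which they close (so a half turn about z gives the same grasp; the last joint's range is limited). The gripper opens to 92 mm and grips with 3 to 60 N. Pads are 19 mm wide; open, the fingers measure 130 mm over their backs; the gripper's body (75 mm by 190 mm) begins 47 mm behind the grasp point.
Start: joints at [-1.305, 0.342, 1.524, -0, 1.275, -0.146], TCP at [0.21, -0.481, 0.405] pointing down, gripper open.
Joint ranges: [-2.53, 2.53], [-0.77, 2.02], [0.04, 2.7], [-1, 4.14], [0.28, 2.66], [-3.11, 3.11]. Speed limits (rad/s): [2.57, 2.57, 3.14, 3.14, 3.14, 3.14].

INTERFACE

Orientations are given as a 3x3 rotation matrix whose columns are the frame's x, y, z axes.
In Python, from plant import * gives the robot as it stands.
- The arm moves only by the tool carry_out, never from a script. Its argument "commands" is a list of rows, each a list of 3 entries, a list of its own where there are three numbers: the opening, from -1 (shut) to 1 (fully open), then the shift along the tool's x, y, z normalised to -1 to 1, where 1 is 0.1 m, then the turn, a rotation vector about the tool's x, y, z normalised to -1 to 1, where 1 is 180 degrees. A call has 1 to 12 rows; each row shifts and turns the commanded pose from where the row before left it, along the tool's axes as they then stand; what a row does not reach is not made up. A row lasts 1/8 s, in which the tool goes at most 62.5 mm and 10.7 degrees, less where a joint would pass 70% of its speed; a pose out of reach is approached as far as the arm can. A call with a number of a shift or a turn outside -1 to 1 is refused whole. A call with a gripper value outside its range is refused whole. The fingers move at their own pace and stop on an object; "squeeze" is the grip in N (left out, the last holds). Time passes only in rows, so rows that do not move let the fingers close. It gives the time, the measured TCP pose, the force, the opening and the grip force at its end, in the units of the state.
- read_state(): the state, without advancing time (a new reading comes with each control period).
- grab_frame(name): name is "scene" or "top" or "wrist"; returns the picture (384x512x3 uint8, red, green, blue); there is no depth.
- camera_params(name): a dict with "vfov" (degrees; the focal length in pixels is half the picture's height over the tangent of half this angle, whatever the lens; pixels are square), "cx", "cy" (the principal point, pixels), "dist" ([k1, k2, p1, p2, k3] as OpenCV has them; the pictures are not rectified), "R" (3x3) and "t" (3): a world point X has camera coordinates R X + t; the wrist camera has in their place "mount" (4x4, takes a point from camera to tool coordinates, whose origin is the TCP and whose axes are the flange's). Camera axes: x right, y down, z forward; pixel columns grow to the right and rows downward; lengths in m; the calibration is good to about 2 mm. A picture is of the moment at which its call begins: read the wrist's pose just before it. camera_params takes no time and is no camera call.
- finish_job(): hands the job in; it is judged then, once.
The state is a dict: "clock": time; "joints": joint angles; "qd": joint speeds; "joint_efforts": joint torques, N m; "tool_pos": TCP position; "eef_rot": TCP orientation; "force": force on the tool from outside, world axes, zero at the start; "wrist_torque": the same for the moment, N m; "opening": finger opening in m; "grip_force": force on a finger pad.
Only numpy, scipy, OpenCV 4.12 (cv2) and the standard library are available. Lean on these libraries where they do the work, as an engineer would, in place of code of your own. Each camera call takes 0.05 s, during which the arm holds its last target. There are 200 camera calls.

TASK

Lift the two finished L-shaped test tiles out of the grinder's catch tray and stand them upright in the wooden carry box, one on each side of its divider. Then put the lid on square and fully home, and swing both steel clamp arms all the way down over it. Never tip the tiles over, leave the round disc in the tray, and do not disturb the cup, the spatula or the brush jar.

Things in the scene. Friction and masses are not known exactly. Their poses are not given: they have to be found in the camera images.
- grinder: Fixed grey bench grinder with an aluminium catch tray towards the robot. Origin: on the table under the tray's centre; x points to the machine. Tray outside 210 (x) x 160 (y) mm, walls 4 mm thick and 18 mm high, floor 4 mm above the table. Housing begins at x = 150 mm, is 150 mm wide, 170 mm deep, 160 mm high, with a motor cap to 185 mm.
- tile1: One of two alike L-shaped terracotta test tiles, standing in the catch tray. Origin: centre of the foot's underside. Foot 36 (x) x 40 (y) x 8 (z) mm; an upright slab 8 mm thick (x) and 40 mm wide (y) stands on the foot's -x edge, centred at x = -14 mm, its top 60 mm above the origin. About 60 g.
- tile2: The other L-shaped test tile, the same as tile1.
- disc: Flat round terracotta disc, 32 mm across, 12 mm high, lying in the catch tray; stays there. Origin: centre of its underside.
- carry_box: Fixed open plywood box. Origin: on the table under its centre. Outside 200 (x) x 120 (y) x 82 (z) mm, walls and floor 6 mm. A full-height 6 mm divider at x = 0 makes two compartments, each 91 (x) x 108 (y) mm. At each x end (y = 0) a steel bracket 30 mm wide, reaching to 132 mm from the centre and 106 mm height, carries a clamp arm.
- lid: Loose plywood lid, starts flat on the table, right way up, 250 g. Origin: centre of its plug's underside. Plug 182 (x) x 102 (y) x 8 mm fits inside the box's rim; plate 192 x 120 x 10 mm above it; on top, central, a dark wooden bar grip 50 (x) x 14 (y) x 32 mm high, top at 50 mm. Home: plate on the rim, origin 74 mm above the table, x axes parallel (either way round).
- clamp_a (a joint): Angle (rad) of the clamp arm at the box's +x end: 0 = down level over the lid, 1.57 = upright; stays where left. Steel bar 16 mm wide, 8 mm thick, 60 mm long from its hinge. It swings inward and down towards the box's centre in the box's plane y = 0; down, its top is 102 mm above the table, about 2 mm clear of the lid.
- clamp_b (a joint): The same for the clamp arm at the box's -x end.
- clamp_a_hinge (a point): Hinge axis of clamp_a (it runs along the box's y): 122 mm from the box's centre along +x, 98 mm above the table.
- clamp_b_hinge (a point): Hinge axis of clamp_b: 122 mm from the box's centre along -x, 98 mm above the table.
- clamp_a_tip (a point): Free end of clamp_a, on the bar's upper (outer) face, 60 mm from the hinge.
- clamp_b_tip (a point): Free end of clamp_b, on the bar's upper (outer) face, 60 mm from the hinge.
- cup: White ceramic cup, 72 mm across, 75 mm high; bystander. Origin: centre of its underside.
- spatula: Spatula 180 mm long lying on the table; bystander. Origin under its middle, it lies along its x axis.
- brush_jar: Blue jar 76 mm across with brushes, 195 mm high in all; bystander. Origin: centre of its underside.
There are look-alikes about, which are no part of the job. Leave any black or red look-alike of the tile2 alone. Leave any purple look-alike of the lid alone.

How it is judged:
By the outcome, as a careful person would: the job done as asked, in the order asked, and still so for the second after the job is handed in, with the robot touching nothing.
It also fails if it takes over 72 s, if anything falls off the work surface, if the arm or the gripper's body presses on something with over 40 N, if the wrist force passes 120 N, or if a joint passes its speed limit or range.

## Working session

There is one attempt and no reset: what is moved stays moved. The work goes in short steps, Python scripts to look and compute and a tool call to move; the robot and the scene stay as the last step left them, time stands still between calls to the robot, and variables do not carry over. Pictures are saved under pics/ and viewed, at most 10 in all, crops included, and the job is handed in when it is done.

Besides the shell and the picture viewer there is one more tool, called by a JSON object that holds its "op" and its "data", one argument or row to a line. carry_out: Moves the arm, as the interface text tells. Scaled input: -1 to 1 covers 0.1 m each way for a shift and 180 degrees each way for a turn. Its arguments: {"type":"object","properties":{"commands":{"type":"array"},"squeeze":{"type":"number"}},"required":["commands"]}

```bash
ls; mkdir -p pics
python3 - <<'E'
from plant import *
import cv2
s=read_state(); print({k:s[k] for k in ('clock','tool_pos','eef_rot','opening','force')})
try: print(nose_length)
except Exception as e: print(e)
for n in ('scene','top','wrist'):
    p=camera_params(n); print(n,p)
    f=grab_frame(n); cv2.imwrite(f'pics/{n}0.png',f[:,:,::-1])
a=[cv2.imread(f'pics/{n}0.png') for n in ('scene','top')]
for n,i in zip(('scene','top'),a): cv2.imwrite(f'pics/{n}0b.png',cv2.resize(i,(800,600),interpolation=cv2.INTER_CUBIC))
E
```

```text
pics
{'clock': 0.0, 'tool_pos': array([ 0.21011096, -0.48098199,  0.40405579]), 'eef_rot': array([[ 9.16415437e-01,  4.00228194e-01, -3.73614230e-04],
       [ 4.00228298e-01, -9.16414322e-01,  1.44918297e-03],
       [ 2.37618452e-04, -1.47758463e-03, -9.99998880e-01]]), 'opening': 0.09150409135021813, 'force': array([-0.50918845, -0.44388304,  0.65360805])}
0.178
scene {'vfov': 55.9570054243077, 'cx': 257.66408153742566, 'cy': 196.1210744297012, 'dist': array([-0.07638969,  0.        ,  0.        ,  0.        ,  0.        ]), 'R': array([[ 0.88243271,  0.47042976, -0.00288909],
       [ 0.36487212, -0.68827828, -0.62700984],
       [-0.29695259,  0.55223985, -0.77900598]]), 't': array([-0.47315139, -0.21420785,  1.21952674])}
top {'vfov': 53.28644350895812, 'cx': 253.39156843273327, 'cy': 187.22768423751717, 'dist': array([-0.05732018,  0.        ,  0.        ,  0.        ,  0.        ]), 'R': array([[ 0.03002411, -0.99954246, -0.00366307],
       [-0.98821031, -0.02913288, -0.15030521],
       [ 0.15012973,  0.00813266, -0.98863286]]), 't': array([-0.09734492,  0.59349197,  1.27576277])}
wrist {'vfov': 66.50540264402751, 'cx': 255.15857168391062, 'cy': 194.22230936717332, 'dist': array([0.01953419, 0.        , 0.        , 0.        , 0.        ]), 'mount': array([[ 2.10035636e-04, -9.60982076e-01, -2.76610565e-01,
         7.66780968e-02],
       [ 9.99999218e-01, -1.39155399e-04,  1.24276278e-03,
        -1.53387913e-04],
       [-1.23276461e-03, -2.76610610e-01,  9.60981296e-01,
         2.01769680e-02],
       [ 0.00000000e+00,  0.00000000e+00,  0.00000000e+00,
         1.00000000e+00]])}
```

View pics/scene0b.png

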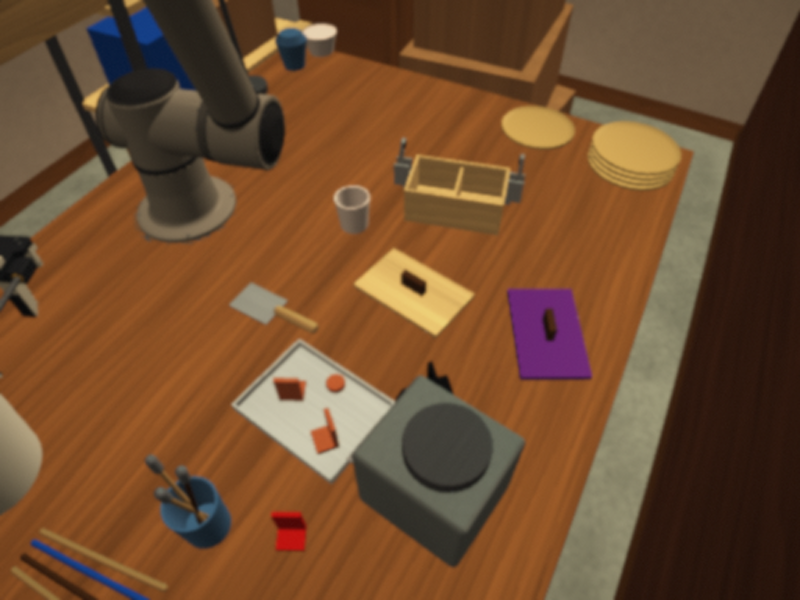

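View pics/top0b.png

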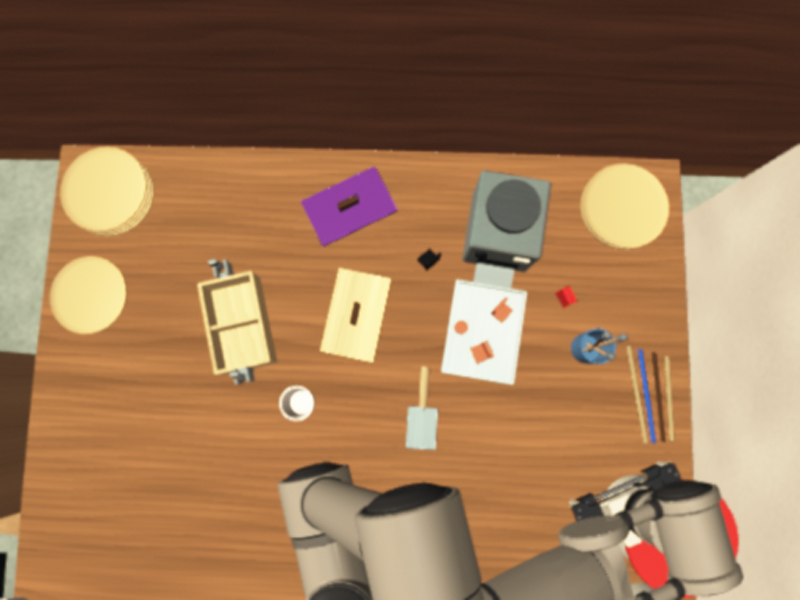

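The scene view shows the tray with two orange tiles at about (290,388) and (325,432) and the disc at (335,383). The box is at (458,193) with both clamps upright, and the natural lid at (413,290). The top view shows the box at (235,323), the lid at (355,315) and the tray at (484,332), with tiles at (502,311) and (482,352). Next I'll get rough positions and then go close with the wrist camera.

```bash
cat > h.py <<'E'
from plant import *
import numpy as np, cv2, json
from scipy.spatial.transform import Rotation as Ro
def K(p): 
    f=192/np.tan(np.radians(p['vfov']/2)); return np.array([[f,0,p['cx']],[0,f,p['cy']],[0,0,1.]])
def pose(name,st=None):
    p=camera_params(name)
    if name=='wrist':
        M=np.array(p['mount']); T=np.eye(4); T[:3,:3]=st['eef_rot']; T[:3,3]=st['tool_pos']
        C=T@M; return K(p),np.array(p['dist']),C[:3,:3],C[:3,3]
    return K(p),np.array(p['dist']),p['R'].T,-p['R'].T@p['t']
def rays(P,px):
    Kc,d,R,c=P
    n=cv2.undistortPoints(np.array(px,float).reshape(-1,1,2),Kc,d).reshape(-1,2)
    v=np.c_[n,np.ones(len(n))]@R.T; return c,v/np.linalg.norm(v,axis=1)[:,None]
def onz(P,px,z):
    c,v=rays(P,px); return c+v*((z-c[2])/v[:,2])[:,None]
def tri(Ps,pxs):
    # same point in several views
    A=np.zeros((3,3));b=np.zeros(3);L=[]
    for P,px in zip(Ps,pxs):
        c,v=rays(P,[px]);v=v[0];M=np.eye(3)-np.outer(v,v);A+=M;b+=M@c;L.append((c,M))
    X=np.linalg.solve(A,b); return X,max(np.linalg.norm(M@(X-c)) for c,M in L)
def proj(P,X):
    Kc,d,R,c=P
    Rc=R.T; return cv2.projectPoints(np.array(X,float).reshape(-1,1,3),cv2.Rodrigues(Rc)[0],-Rc@c,Kc,d)[0].reshape(-1,2)
def step(p,yaw,mode='go'):
    """total move in tool axes to bring TCP to p with tool down and tool x at yaw"""
    s=read_state();R=s['eef_rot']
    Rt=Ro.from_euler('z',yaw).as_matrix()@np.diag([1,-1,-1.])
    print('shift/0.1',np.round(R.T@(np.array(p)-s['tool_pos'])/.1,3),'turn/180',np.round(Ro.from_matrix(R.T@Rt).as_rotvec()/np.pi,4),
      'yawnow',np.round(np.degrees(np.arctan2(R[1,0],R[0,0])),2))
E
python3 - <<'E'
from h import *
P=pose('top'); k=512/800
def q(n,pts,z): 
    X=onz(P,np.array(pts)*k,z); print(n,X[:,:2].round(3).tolist(), 'mean',X.mean(0)[:2].round(3),'edges',np.linalg.norm(X-np.roll(X,-1,0),axis=1).round(3))
    return X
def yaw(X): d=X[3]-X[0]; return np.degrees(np.arctan2(d[1],d[0]))
for n,p,z in [('tray',[(457,281),(526,291),(515,384),(442,372)],.018),('box',[(198,283),(252,272),(272,363),(217,375)],.082),('lid',[(339,268),(390,279),(374,362),(321,351)],.018)]:
    X=q(n,p,z); print(yaw(X))
q('tiles,disc',[(502,311),(482,352),(461,327)],.02)
q('cup',[(296,402)],.075); q('spat',[(423,367),(422,450)],.01); q('jar',[(592,346)],.1); q('grip',[(355,314)],.05);q('black',[(428,258)],.03);q('red',[(567,297)],.03);q('grinder',[(480,170),(550,183)],.16)
E
```

```text
tray [[0.631, -0.217], [0.612, -0.373], [0.404, -0.348], [0.426, -0.187]] mean [ 0.518 -0.281] edges [0.157 0.21  0.163 0.207]
171.66494476199216
box [[0.599, 0.349], [0.626, 0.233], [0.432, 0.178], [0.403, 0.293]] mean [0.515 0.263] edges [0.12  0.202 0.119 0.204]
-164.01798882187688
lid [[0.653, 0.051], [0.631, -0.065], [0.443, -0.036], [0.464, 0.083]] mean [0.548 0.009] edges [0.119 0.19  0.121 0.192]
170.44013940389755
tiles,disc [[0.565, -0.318], [0.472, -0.274], [0.526, -0.227]] mean [ 0.521 -0.273] edges [0.103 0.072 0.099]
cup [[0.352, 0.124]] mean [0.352 0.124] edges [0.]
spat [[0.436, -0.145], [0.255, -0.147]] mean [ 0.345 -0.146] edges [0.181 0.181]
jar [[0.486, -0.495]] mean [ 0.486 -0.495] edges [0.]
grip [[0.545, 0.008]] mean [0.545 0.008] edges [0.]
black [[0.679, -0.149]] mean [ 0.679 -0.149] edges [0.]
red [[0.6, -0.463]] mean [ 0.6   -0.463] edges [0.]
grinder [[0.842, -0.248], [0.819, -0.394]] mean [ 0.83  -0.321] edges [0.148 0.148]
```

```bash
python3 -c "
from h import *
step((.48,-.28,.36),np.radians(-8))"
```

```text
shift/0.1 [ 3.278 -0.761  0.443] turn/180 [-4.000e-04  1.000e-04  1.755e-01] yawnow 23.59
```

{"op": "carry_out", "data": {
  "commands": [
    [1, [0.47, -0.11, 0.06], [0, 0, 0]],
    [1, [0.47, -0.11, 0.06], [0, 0, 0]],
    [1, [0.47, -0.11, 0.06], [0, 0, 0]],
    [1, [0.47, -0.11, 0.06], [0, 0, 0]],
    [1, [0.47, -0.11, 0.06], [0, 0, 0]],
    [1, [0.47, -0.11, 0.06], [0, 0, 0]],
    [1, [0.46, -0.1, 0.06], [0, 0, 0]],
    [1, [0, 0, 0], [0, 0, 0.044]],
    [1, [0, 0, 0], [0, 0, 0.044]],
    [1, [0, 0, 0], [0, 0, 0.044]],
    [1, [0, 0, 0], [0, 0, 0.044]],
    [1, [0, 0, 0], [0, 0, 0]]
  ]
}}

```text
clock: 1.65
tool_pos: [0.4803, -0.2801, 0.3624]
eef_rot: [[0.99, -0.139, -0.0], [-0.139, -0.99, 0.0], [-0.001, -0.0, -1.0]]
force: [0.2, 0.4, 0.1]
opening: 0.0915
grip_force: 0.0
```

```bash
cat >> h.py <<'E'
def snap(n):
    s=read_state(); f=grab_frame('wrist'); cv2.imwrite(f'pics/{n}.png',f[:,:,::-1])
    json.dump({'tool_pos':list(s['tool_pos']),'eef_rot':np.array(s['eef_rot']).tolist()},open(f'pics/{n}.json','w'))
    print(s['clock'],s['tool_pos'].round(4),s['qd'].max().round(3)); return s
def wp(n):
    d=json.load(open(f'pics/{n}.json')); return pose('wrist',{k:np.array(v) for k,v in d.items()})
def big(n):
    cv2.imwrite(f'pics/{n}_b.png',cv2.resize(cv2.imread(f'pics/{n}.png'),(800,600),interpolation=cv2.INTER_CUBIC))
E
python3 -c "
from h import *
snap('w1');big('w1')"
```

```text
1.65 [ 0.4803 -0.2801  0.3624] 0.001
```

View pics/w1_b.png

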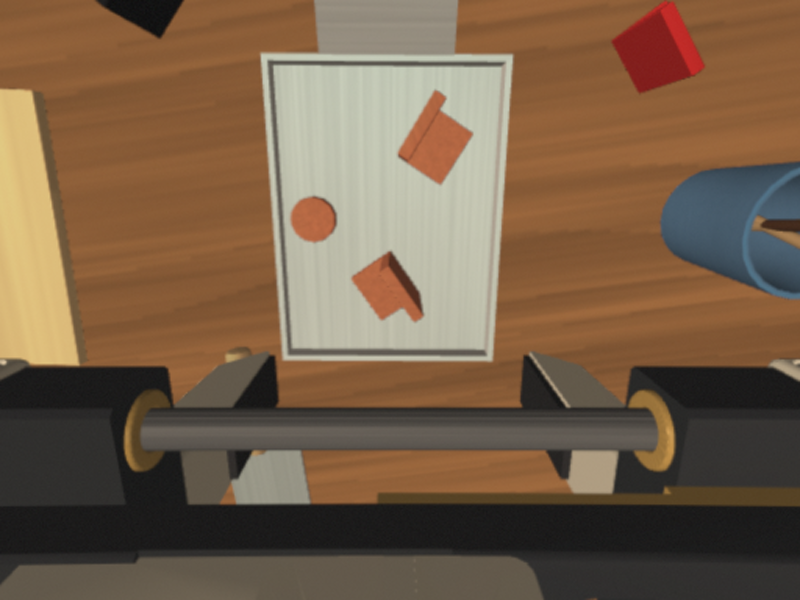

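The wrist view shows the tray with tile A (far) at (435,138), slab towards the upper left, and tile B (near) at (388,287), slab towards the lower right. The disc is at (313,219). I'll take a second viewpoint.

{"op": "carry_out", "data": {
  "commands": [
    [1, [-0.2, 0.5, 0.4], [0, 0, 0]],
    [1, [-0.2, 0.4, 0.4], [0, 0, 0]],
    [1, [0, 0, 0], [0, 0, 0]],
    [1, [0, 0, 0], [0, 0, 0]]
  ]
}}

```text
clock: 2.2
tool_pos: [0.4302, -0.3605, 0.2859]
eef_rot: [[0.99, -0.14, 0.001], [-0.14, -0.99, -0.0], [0.001, 0.0, -1.0]]
force: [0.0, 0.1, -0.2]
opening: 0.0916
grip_force: 0.0
```

```bash
python3 -c "
from h import *
snap('w2')
a=cv2.imread('pics/w1.png');b=cv2.imread('pics/w2.png')
P1,P2=wp('w1'),wp('w2')
ws=[]
for c in [np.array([.565,-.318,.03]),np.array([.472,-.274,.03])]:
  r=[]
  for im,P in ((a,P1),(b,P2)):
    u,v=proj(P,c)[0].round().astype(int); u0,v0=u-40,v-30; print(u0,v0)
    r.append(cv2.resize(im[max(v0,0):v0+60,u0:u0+80],(400,300),interpolation=cv2.INTER_CUBIC))
  ws.append(np.hstack(r))
cv2.imwrite('pics/crops.png',np.vstack(ws))"
```

```text
2.2 [ 0.4302 -0.3605  0.2859] 0.023
242 67
132 6
212 160
104 140
```

View pics/crops.png

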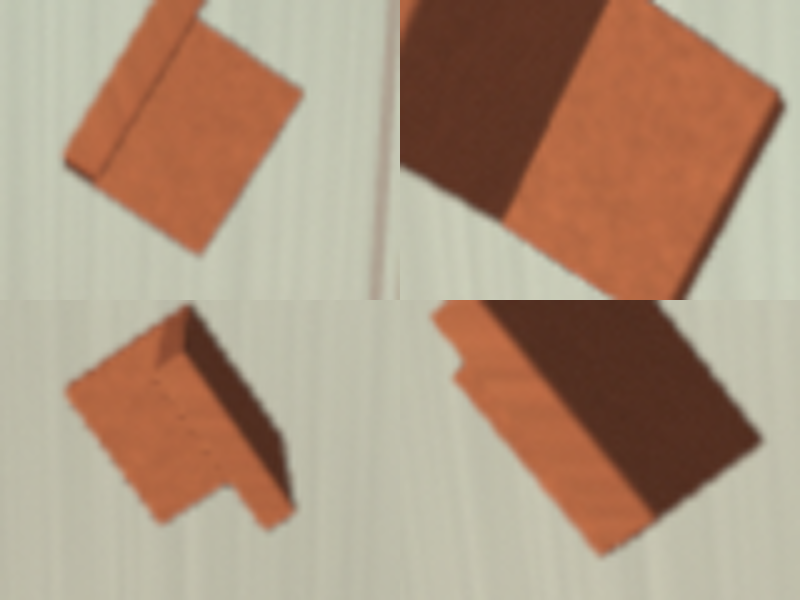

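Crops: for tile A (top row) the foot's front corners are at (303,93) and (200,255), and the slab top corners at (66,157) and (98,178). In the second view the foot corner is at (375,93) and the junction at (105,220). For tile B (bottom row) the foot corners are at (66,88) and (160,224), and the slab top at (292,213), (268,230) and (183,50). In its second view the points are (203,256), (255,220) and (363,140).

```bash
cat > fit.py <<'E'
from h import *
from scipy.optimize import least_squares
P1,P2=wp('w1'),wp('w2')
def fit(obs,g):
    def f(q):
        R=Ro.from_euler('z',q[3]).as_matrix()
        return np.concatenate([(proj(P,R@np.array(m)/1000+q[:3])[0]-np.array(o)-((np.array(p)+.5)/5-.5)) for P,o,p,m in obs])
    r=least_squares(f,g); print(r.x[:3].round(4),np.degrees(r.x[3]).round(2),'res px',np.abs(r.fun).round(2))
A=[(P1,(242,67),(303,93),(18,20,8)),(P1,(242,67),(200,255),(18,-20,8)),(P1,(242,67),(66,157),(-18,-20,60)),(P1,(242,67),(98,178),(-10,-20,60)),
(P2,(132,6),(375,93),(18,20,8)),(P2,(132,6),(105,220),(-10,-20,8))]
o,o2=(212,160),(104,140)
B=[(P1,o,(66,88),(18,-20,8)),(P1,o,(160,224),(18,20,8)),(P1,o,(292,213),(-18,20,60)),(P1,o,(268,230),(-10,20,60)),(P1,o,(183,50),(-18,-20,60)),
(P2,o2,(203,256),(-10,20,60)),(P2,o2,(255,220),(-18,20,60)),(P2,o2,(363,140),(-18,20,0))]
fit(A,[.565,-.318,.004,-2.2]); fit(B,[.472,-.274,.004,2.2])
E
python3 fit.py
```

```text
[ 0.5705 -0.3165  0.0027] -130.25 res px [0.37 0.39 0.01 0.29 1.25 0.57 0.2  0.19 1.48 0.5  0.53 0.94]
[ 0.4771 -0.2684  0.0061] 115.37 res px [1.29 0.16 0.57 0.66 1.16 0.22 0.84 1.05 0.51 0.43 0.97 1.08 0.48 0.05
 0.05 0.05]
```

Tile poses agree with the text (z≈4 mm). Next is grasping tile A, slightly off-centre along the slab to keep clear of the housing.

```bash
python3 -c "
from h import *
step((.5742,-.3013,.286),np.radians(-40.25))"
```

```text
shift/0.1 [ 1.341 -0.783  0.005] turn/180 [ 1.000e-04 -5.000e-04  1.792e-01] yawnow -8.0
```

{"op": "carry_out", "data": {
  "commands": [
    [0, [0.447, -0.261, 0], [0, 0, 0]],
    [0, [0.447, -0.261, 0], [0, 0, 0]],
    [0, [0.447, -0.261, 0], [0, 0, 0]],
    [0, [0, 0, 0], [0, 0, 0.0448]],
    [0, [0, 0, 0], [0, 0, 0.0448]],
    [0, [0, 0, 0], [0, 0, 0.0448]],
    [0, [0, 0, 0], [0, 0, 0.0448]],
    [0, [0, 0, 0], [0, 0, 0]]
  ]
}}

```text
clock: 3.25
tool_pos: [0.5745, -0.3006, 0.2868]
eef_rot: [[0.765, -0.645, 0.002], [-0.645, -0.765, -0.001], [0.002, -0.0, -1.0]]
force: [-0.0, -0.3, -0.2]
opening: 0.046
grip_force: 0.0
```

```bash
python3 -c "
from h import *
step((.5742,-.3013,.205),np.radians(-40.25)); s=read_state(); print(s['opening'],s['joints'].round(2))
snap('w3')
P=wp('w3'); im=cv2.imread('pics/w3.png')
def box(x,y,z,yaw):
  R=Ro.from_euler('z',yaw,degrees=True).as_matrix()
  for m in [[(18,-20,8),(18,20,8),(-10,20,8),(-10,-20,8)],[(-18,-20,60),(-18,20,60),(-10,20,60),(-10,-20,60)]]:
    q=proj(P,np.array(m)/1000@R.T+[x,y,z]); cv2.polylines(im,[(q*16).astype(int)],True,(0,255,0),1,cv2.LINE_AA,4)
box(.5705,-.3165,.004,-130.25); box(.4771,-.2684,.004,115.37)
cv2.imwrite('pics/w3_b.png',cv2.resize(im,(800,600),interpolation=cv2.INTER_CUBIC))"
```

```text
shift/0.1 [0.001 0.007 0.818] turn/180 [-0.0001 -0.0007  0.0007] yawnow -40.13
0.04600339125318923 [-0.6   0.67  1.31  0.    1.16  1.67]
3.25 [ 0.5745 -0.3006  0.2868] 0.005
```

View pics/w3_b.png

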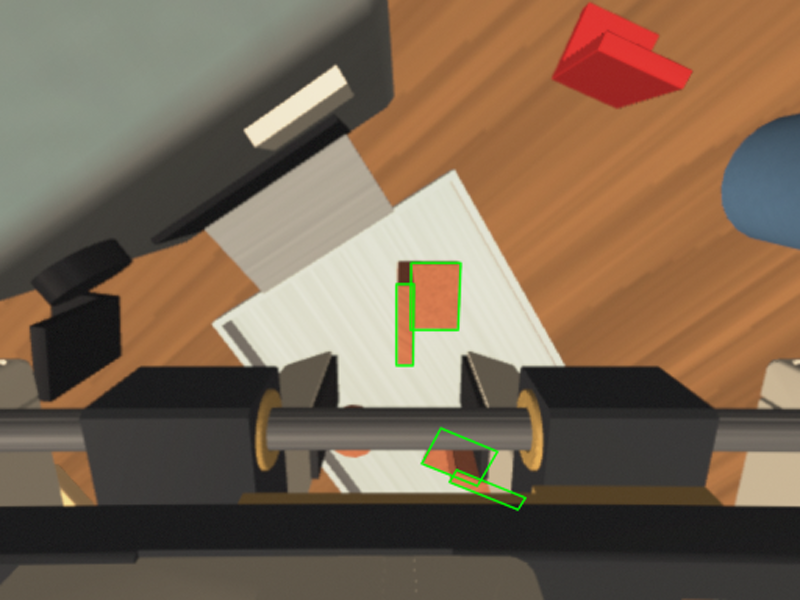

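The model overlay (green) sits right on tile A, with the slab top at x≈405 between the fingers, and the corridor is clear. Next I'll go down and grip.

{"op": "carry_out", "data": {
  "commands": [
    [0, [0, 0.007, 0.41], [0, 0, 0]],
    [0, [0, 0, 0.408], [0, 0, 0]],
    [0, [0, 0, 0], [0, 0, 0]],
    [-1, [0, 0, 0], [0, 0, 0]],
    [-1, [0, 0, 0], [0, 0, 0]],
    [-1, [0, 0, 0], [0, 0, 0]],
    [-1, [0, 0, 0], [0, 0, 0]]
  ],
  "squeeze": 15
}}

```text
clock: 4.18
tool_pos: [0.5733, -0.3024, 0.2044]
eef_rot: [[0.762, -0.647, 0.001], [-0.647, -0.762, -0.001], [0.001, -0.0, -1.0]]
force: [0.8, -0.3, 0.7]
opening: 0.0105
grip_force: 0.0
```

{"op": "carry_out", "data": {
  "commands": [
    [-1, [0, 0, 0], [0, 0, 0]],
    [-1, [0, 0, 0], [0, 0, 0]],
    [-1, [0, 0, -0.3], [0, 0, 0]],
    [-1, [0, 0, -0.5], [0, 0, 0]],
    [-1, [0, 0, -0.5], [0, 0, 0]],
    [-1, [0, 0, -0.5], [0, 0, 0]],
    [-1, [0, 0, -0.2], [0, 0, 0]]
  ]
}}

```text
clock: 5.05
tool_pos: [0.5733, -0.3024, 0.4071]
eef_rot: [[0.762, -0.647, 0.004], [-0.647, -0.762, -0.003], [0.005, -0.0, -1.0]]
force: [0.4, -0.0, -1.7]
opening: 0.008
grip_force: 15.0
```

```bash
python3 -c "
from h import *
s=read_state(); print(s['opening'],s['grip_force'],s['force'],s['tool_pos'])
step((.45,.235,.40),np.radians(16))"
```

```text
0.007967796335269714 14.999776482582092 [ 0.38454678 -0.01834855 -1.7287991 ] [ 0.57329821 -0.3023772   0.40711332]
shift/0.1 [-4.419 -3.298  0.051] turn/180 [ 0.0006 -0.0015 -0.313 ] yawnow -40.34
```

{"op": "carry_out", "data": {
  "commands": [
    [-1, [-0.442, -0.33, 0], [0, 0, 0]],
    [-1, [-0.442, -0.33, 0], [0, 0, 0]],
    [-1, [-0.442, -0.33, 0], [0, 0, 0]],
    [-1, [-0.442, -0.33, 0], [0, 0, 0]],
    [-1, [-0.442, -0.33, 0], [0, 0, 0]],
    [-1, [-0.442, -0.33, 0], [0, 0, 0]],
    [-1, [-0.442, -0.33, 0], [0, 0, 0]],
    [-1, [-0.442, -0.33, 0], [0, 0, 0]],
    [-1, [-0.442, -0.33, 0], [0, 0, 0]],
    [-1, [-0.442, -0.33, 0], [0, 0, 0]]
  ]
}}

```text
clock: 6.3
tool_pos: [0.4492, 0.2369, 0.4034]
eef_rot: [[0.762, -0.647, -0.0], [-0.647, -0.762, -0.0], [0.0, 0.0, -1.0]]
force: [0.9, 1.0, -1.1]
opening: 0.0082
grip_force: 15.0
```

{"op": "carry_out", "data": {
  "commands": [
    [-1, [0, 0, 0], [0, 0, -0.0522]],
    [-1, [0, 0, 0], [0, 0, -0.0522]],
    [-1, [0, 0, 0], [0, 0, -0.0522]],
    [-1, [0, 0, 0], [0, 0, -0.0522]],
    [-1, [0, 0, 0], [0, 0, -0.0522]],
    [-1, [0, 0, 0], [0, 0, -0.0522]],
    [-1, [0, 0, 0], [0, 0, 0]],
    [-1, [0, 0, 0], [0, 0, 0]]
  ]
}}

```text
clock: 7.3
tool_pos: [0.4499, 0.2353, 0.4034]
eef_rot: [[0.962, 0.273, -0.0], [0.273, -0.962, -0.0], [-0.0, 0.0, -1.0]]
force: [0.4, 0.1, -1.6]
opening: 0.0078
grip_force: 15.0
```

```bash
python3 -c "
from h import *
snap('w4');big('w4')"
```

```text
7.3 [0.4499 0.2353 0.4034] 0.002
```

View pics/w4_b.png

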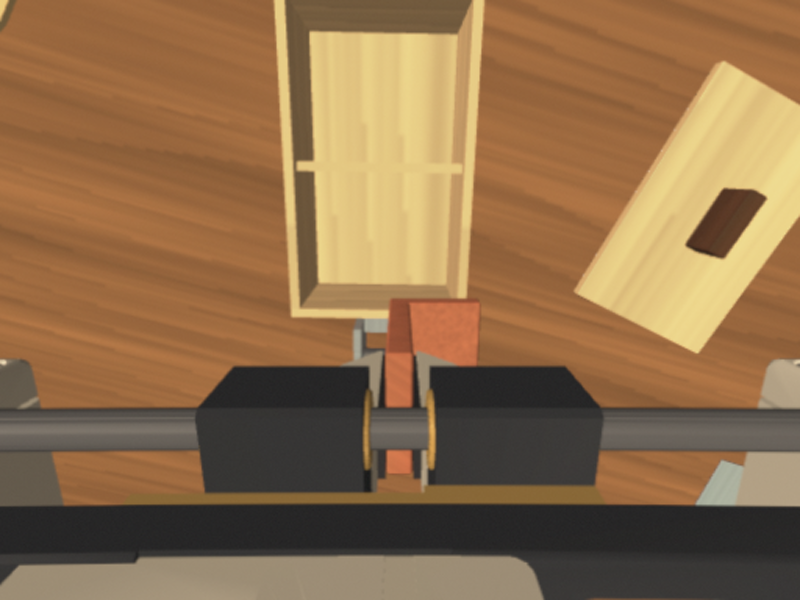

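The box is seen from above: near-left outer rim corner at (292,318), divider ends at (297,166) and (462,168), tile still held upright, lid at (700,210). I'll step back for a second view with the full rim.

{"op": "carry_out", "data": {
  "commands": [
    [-1, [-0.5, -0.3, 0], [0, 0, 0]],
    [-1, [-0.4, 0, 0], [0, 0, 0]],
    [-1, [0, 0, 0], [0, 0, 0]],
    [-1, [0, 0, 0], [0, 0, 0]]
  ]
}}

```text
clock: 7.85
tool_pos: [0.3557, 0.2394, 0.4041]
eef_rot: [[0.961, 0.275, 0.002], [0.275, -0.961, 0.001], [0.002, -0.0, -1.0]]
force: [0.4, 1.1, -1.0]
opening: 0.008
grip_force: 15.0
```

```bash
python3 -c "
from h import *
snap('w5')
im=cv2.imread('pics/w5.png'); 
P=wp('w5'); R=Ro.from_euler('z',15.9,degrees=True).as_matrix()
q=proj(P,np.array([(-.1,-.06,.082),(.1,-.06,.082),(.1,.06,.082),(-.1,.06,.082)])@R.T+[.515,.263,0]); print(q.round(1))
cv2.imwrite('pics/w5_c.png',cv2.resize(im[0:220,100:393],(800,600),interpolation=cv2.INTER_CUBIC))"
```

```text
7.85 [0.3557 0.2394 0.4041] 0.019
[[ 335.8  128.1]
 [ 356.9 -129.1]
 [ 207.  -129. ]
 [ 216.5  128. ]]
```

View pics/w5_c.png

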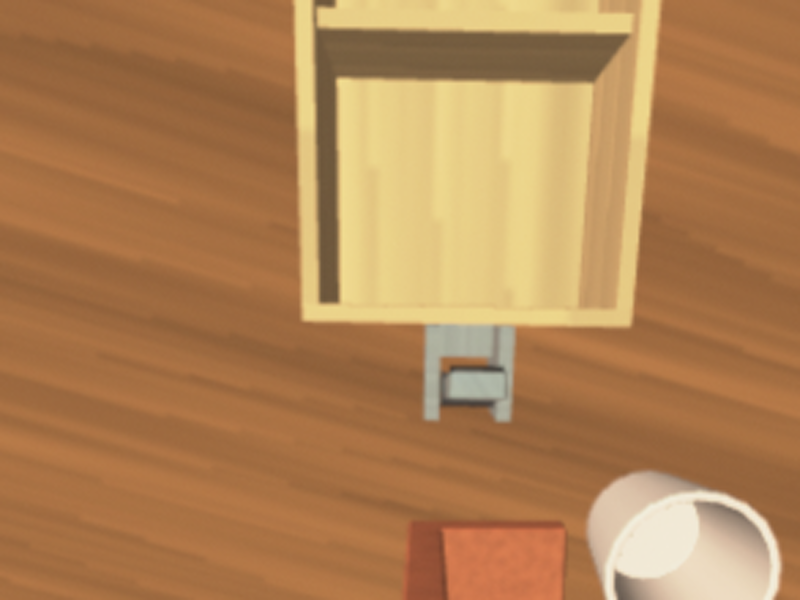

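The crop shows the near rim corners at (303,322) and (632,326), the divider's near edge from (318,28) to (631,35), and the clamp post at (470,385). The cup is at (690,545).

```bash
cat > fitb.py <<'E'
from h import *
from scipy.optimize import least_squares
P4,P5,PT=wp('w4'),wp('w5'),pose('top')
a=lambda p:(np.array(p)+.5)*293/800-.5+np.array([100,0])
b=lambda p:(np.array(p)+.5)*.64-.5
O=[(P5,a((303,322)),(-100,60)),(P5,a((632,326)),(-100,-60)),(P5,a((318,304)),(-94,54)),(P5,a((318,28)),(-3,54)),(P5,a((631,35)),(-3,-54)),(P5,a((318,9)),(3,54)),(P5,a((632,14)),(3,-54)),
(P4,b((292,318)),(-100,60)),(P4,b((297,171)),(-3,54)),(P4,b((462,173)),(-3,-54)),(P4,b((297,162)),(3,54)),(P4,b((462,164)),(3,-54)),
(PT,b((198,283)),(100,60)),(PT,b((252,272)),(100,-60)),(PT,b((272,363)),(-100,-60)),(PT,b((217,375)),(-100,60))]
def f(q,O=O):
    R=Ro.from_euler('z',q[3]).as_matrix()
    return np.concatenate([proj(P,R@np.array([*m,82])/1000+q[:3])[0]-p for P,p,m in O])
for nm,S in (('all',O),('wrist',O[:12])):
    r=least_squares(f,[.515,.263,0,.28],args=(S,),loss='soft_l1'); print(nm,r.x[:3].round(4),np.degrees(r.x[3]).round(2)); print(f(r.x).reshape(-1,2).round(1).tolist())
E
python3 fitb.py
```

```text
all [ 0.5223  0.2693 -0.0106] 14.98
[[1.3, 0.0], [-3.0, 0.6], [1.5, 0.7], [-0.4, 0.2], [0.3, -0.2], [-0.6, -0.3], [0.6, 0.1], [1.5, -3.1], [-0.4, 0.2], [-0.3, 0.7], [-0.7, -0.2], [0.1, 0.3], [0.2, -0.7], [-0.1, -1.6], [-1.4, -2.6], [-1.1, -2.1]]
wrist [ 0.5224  0.2694 -0.0105] 14.93
[[1.2, -0.1], [-3.1, 0.6], [1.4, 0.6], [-0.5, -0.0], [0.4, -0.3], [-0.6, -0.5], [0.6, 0.0], [1.4, -3.2], [-0.5, 0.1], [-0.3, 0.7], [-0.8, -0.3], [0.0, 0.3], [0.2, -0.7], [-0.1, -1.7], [-1.4, -2.6], [-1.2, -2.1]]
```

```bash
sed -i '/^def f/,$d' fitb.py
cat >> fitb.py <<'E'
def f(q,O=O):
    R=Ro.from_euler('z',q[3]).as_matrix()
    return np.concatenate([proj(P,R@np.array([m[0]/1e3,m[1]/1e3,q[4] if abs(m[0])<5 else .082])+q[:3])[0]-p for P,p,m in O])
for nm,S in (('all',O),('wrist',O[:12])):
    r=least_squares(f,[.515,.263,0,.28,.074],args=(S,),loss='soft_l1'); print(nm,r.x.round(4),np.degrees(r.x[3]).round(2)); print(f(r.x).reshape(-1,2).round(1).tolist())
E
python3 fitb.py
```

```text
all [ 0.5226  0.2692 -0.0013  0.263   0.0712] 15.07
[[0.3, 0.1], [-0.4, 0.5], [0.7, 0.5], [-0.0, 0.5], [0.2, -0.1], [-0.2, 0.0], [0.4, 0.2], [-0.0, -0.7], [0.1, 0.0], [-0.3, 0.3], [-0.2, -0.3], [0.1, -0.0], [-0.7, -1.2], [-0.8, -2.3], [-1.9, -2.8], [-1.9, -2.2]]
wrist [0.5228 0.2693 0.0007 0.2633 0.0687] 15.09
[[0.0, -0.0], [0.2, 0.4], [0.4, 0.4], [0.0, 0.4], [0.1, -0.2], [-0.2, -0.0], [0.3, 0.1], [-0.5, -0.3], [0.1, -0.1], [-0.3, 0.1], [-0.2, -0.5], [-0.0, -0.2], [-0.9, -1.3], [-1.0, -2.4], [-2.0, -2.9], [-2.1, -2.3]]
```

```bash
cat >> h.py <<'E'
BX=np.array([.5228,.2693]); BY=np.radians(15.09)
def bw(x,y,z=0): c,s=np.cos(BY),np.sin(BY); return np.array([BX[0]+c*x-s*y,BX[1]+s*x+c*y,z])
E
python3 -c "
from h import *
step(bw(-.051,.005,.404),BY)"
```

```text
shift/0.1 [1.177e+00 1.140e-01 1.000e-03] turn/180 [ 0.     -0.0004  0.0049] yawnow 15.97
```

{"op": "carry_out", "data": {
  "commands": [
    [-1, [0.4, 0.038, 0], [0, 0, 0]],
    [-1, [0.4, 0.038, 0], [0, 0, 0]],
    [-1, [0.377, 0.038, 0], [0, 0, 0.0049]],
    [-1, [0, 0, 0], [0, 0, 0]],
    [-1, [0, 0, 0], [0, 0, 0]]
  ]
}}

```text
clock: 8.52
tool_pos: [0.4715, 0.2607, 0.4029]
eef_rot: [[0.965, 0.261, -0.002], [0.261, -0.965, -0.001], [-0.002, 0.0, -1.0]]
force: [-0.8, 0.4, -1.0]
opening: 0.0077
grip_force: 15.0
```

```bash
python3 -c "
from h import *
step(bw(-.051,.005,.2075),BY)
s=snap('w6')
P=wp('w6'); im=cv2.imread('pics/w6.png')
for z,X,Y in ((.082,.1,.06),(.082,.094,.054)):
  q=proj(P,[bw(a*X,b*Y,z) for a,b in ((-1,-1),(1,-1),(1,1),(-1,1))]); cv2.polylines(im,[(q*16).astype(int)],True,(0,255,0),1,cv2.LINE_AA,4)
cv2.imwrite('pics/w6_b.png',cv2.resize(im,(800,600),interpolation=cv2.INTER_CUBIC))"
```

```text
shift/0.1 [ 0.011 -0.     1.954] turn/180 [0.0001 0.0005 0.0001] yawnow 15.11
8.525 [0.4715 0.2607 0.4029] 0.017
```

View pics/w6_b.png

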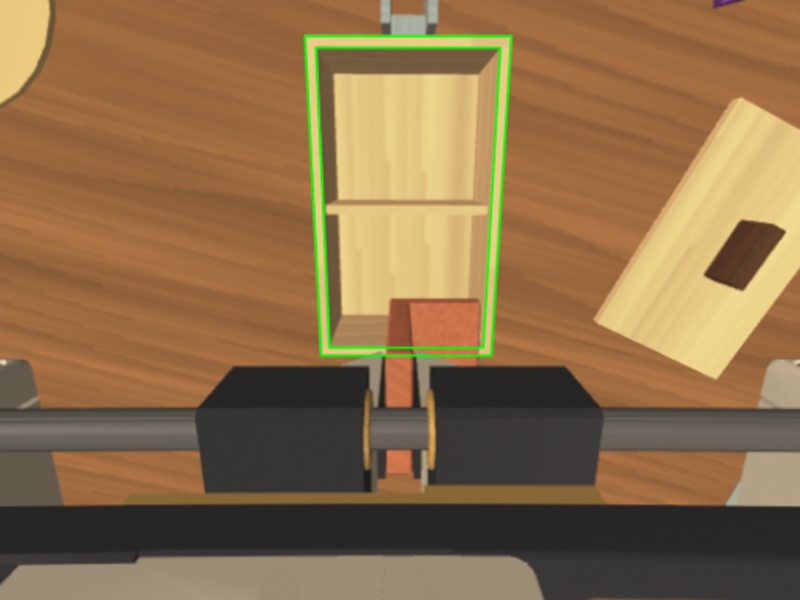

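The box model overlays the rim exactly, corners within a pixel. Now lowering tile A.

{"op": "carry_out", "data": {
  "commands": [
    [-1, [0.011, 0, 0.45], [0, 0, 0]],
    [-1, [0, 0, 0.45], [0, 0, 0]],
    [-1, [0, 0, 0.45], [0, 0, 0]],
    [-1, [0, 0, 0.4], [0, 0, 0]],
    [-1, [0, 0, 0.17], [0, 0, 0]],
    [-1, [0, 0, 0.02], [0, 0, 0]],
    [-1, [0, 0, 0], [0, 0, 0]],
    [-1, [0, 0, 0], [0, 0, 0]]
  ]
}}

```text
clock: 9.57
tool_pos: [0.4727, 0.2613, 0.2109]
eef_rot: [[0.965, 0.262, 0.002], [0.262, -0.965, 0.001], [0.002, -0.0, -1.0]]
force: [-0.4, -0.4, -0.4]
opening: 0.0076
grip_force: 15.0
```

{"op": "carry_out", "data": {
  "commands": [
    [-1, [0, 0, 0.03], [0, 0, 0]],
    [-1, [0, 0, 0], [0, 0, 0]],
    [-1, [0, 0, 0], [0, 0, 0]]
  ]
}}

```text
clock: 9.95
tool_pos: [0.4725, 0.2611, 0.2067]
eef_rot: [[0.965, 0.261, 0.0], [0.261, -0.965, -0.0], [0.0, 0.0, -1.0]]
force: [0.3, -0.4, -1.0]
opening: 0.0076
grip_force: 15.0
```

{"op": "carry_out", "data": {
  "commands": [
    [-0.43, [0, 0, 0], [0, 0, 0]],
    [-0.43, [0, 0, 0], [0, 0, 0]],
    [-0.43, [0, 0, 0], [0, 0, 0]],
    [-0.43, [0, 0, -0.2], [0, 0, 0]],
    [-0.43, [0, 0, -0.4], [0, 0, 0]],
    [-0.43, [0, 0, -0.5], [0, 0, 0]],
    [-0.43, [0, 0, -0.5], [0, 0, 0]],
    [-0.43, [0, 0, -0.3], [0, 0, 0]]
  ]
}}

```text
clock: 10.95
tool_pos: [0.4725, 0.2611, 0.3995]
eef_rot: [[0.965, 0.261, 0.003], [0.261, -0.965, 0.001], [0.004, -0.0, -1.0]]
force: [0.0, 0.5, 0.4]
opening: 0.026
grip_force: 0.0
```

```bash
python3 -c "
from h import *
snap('w7')
step((.455,-.266,.36),np.radians(25.4))"
```

```text
10.95 [0.4725 0.2611 0.3995] 0.569
shift/0.1 [-1.556  5.044  0.41 ] turn/180 [-0.     -0.0028 -0.0569] yawnow 15.16
```

```bash
python3 -c "
from h import *
step((.4831,-.281,.33),np.radians(25.4))"
```

```text
shift/0.1 [-1.327  5.262  0.712] turn/180 [-0.     -0.0028 -0.0569] yawnow 15.16
```

{"op": "carry_out", "data": {
  "commands": [
    [0, [-0.121, 0.478, 0.065], [0, 0, 0]],
    [0, [-0.121, 0.478, 0.065], [0, 0, 0]],
    [0, [-0.121, 0.478, 0.065], [0, 0, 0]],
    [0, [-0.121, 0.478, 0.065], [0, 0, 0]],
    [0, [-0.121, 0.478, 0.065], [0, 0, 0]],
    [0, [-0.121, 0.478, 0.065], [0, 0, 0]],
    [0, [-0.121, 0.478, 0.065], [0, 0, 0]],
    [0, [-0.121, 0.478, 0.065], [0, 0, 0]],
    [0, [-0.121, 0.478, 0.065], [0, 0, 0]],
    [0, [-0.121, 0.478, 0.065], [0, 0, 0]],
    [0, [-0.117, 0.482, 0.062], [0, 0, 0]],
    [0, [0, 0, 0], [0, 0, -0.0569]]
  ]
}}

```text
clock: 12.5
tool_pos: [0.4814, -0.2847, 0.3244]
eef_rot: [[0.903, 0.429, -0.0], [0.429, -0.903, -0.0], [-0.001, 0.0, -1.0]]
force: [0.1, 0.2, -0.2]
opening: 0.046
grip_force: 0.0
```

{"op": "carry_out", "data": {
  "commands": [
    [0, [0, 0, 0], [0, 0, 0]],
    [0, [0, 0, 0], [0, 0, 0]]
  ]
}}

```text
clock: 12.75
tool_pos: [0.482, -0.281, 0.3254]
eef_rot: [[0.905, 0.426, -0.0], [0.426, -0.905, 0.0], [-0.0, -0.0, -1.0]]
force: [-0.3, 0.3, -0.4]
opening: 0.0461
grip_force: 0.0
```

```bash
python3 -c "
from h import *
step((.4831,-.281,.205),np.radians(25.4));print(read_state()['opening'])"
```

```text
shift/0.1 [0.01  0.005 1.204] turn/180 [-0.      0.     -0.0009] yawnow 25.24
0.0461479718467846
```

{"op": "carry_out", "data": {
  "commands": [
    [0, [0.01, 0.005, 0.41], [0, 0, 0]],
    [0, [0, 0, 0.41], [0, 0, 0]],
    [0, [0, 0, 0.384], [0, 0, 0]],
    [0, [0, 0, 0], [0, 0, 0]],
    [-1, [0, 0, 0], [0, 0, 0]],
    [-1, [0, 0, 0], [0, 0, 0]],
    [-1, [0, 0, 0], [0, 0, 0]],
    [-1, [0, 0, 0], [0, 0, 0]],
    [-1, [0, 0, 0], [0, 0, 0]],
    [-1, [0, 0, 0], [0, 0, 0]]
  ],
  "squeeze": 15
}}

```text
clock: 14.0
tool_pos: [0.4832, -0.2816, 0.2056]
eef_rot: [[0.903, 0.429, 0.001], [0.429, -0.903, -0.0], [0.0, 0.001, -1.0]]
force: [-0.3, 1.8, 6.6]
opening: 0.0077
grip_force: 15.0
```

{"op": "carry_out", "data": {
  "commands": [
    [-1, [0, 0, -0.05], [0, 0, 0]],
    [-1, [0, 0, -0.3], [0, 0, 0]],
    [-1, [0, 0, -0.5], [0, 0, 0]],
    [-1, [0, 0, -0.5], [0, 0, 0]],
    [-1, [0, 0, -0.5], [0, 0, 0]],
    [-1, [0, 0, -0.15], [0, 0, 0]],
    [-1, [0, 0, 0], [0, 0, 0]]
  ]
}}

```text
clock: 14.88
tool_pos: [0.483, -0.2814, 0.4053]
eef_rot: [[0.903, 0.429, 0.001], [0.429, -0.903, -0.001], [0.0, 0.001, -1.0]]
force: [0.3, -0.2, -0.7]
opening: 0.0077
grip_force: 15.0
```

```bash
python3 -c "
from h import *
s=snap('w8')
print(s['force'],s['opening'],s['grip_force'])
# where held tile should be: tile x=-tool y, tile y=-tool x ; check in image by orange mask
P=wp('w8'); im=cv2.imread('pics/w8.png')
R,t=s['eef_rot'],s['tool_pos']
for X in ((0,0),):
  T=lambda m:R@np.array([-m[1]/1e3,-m[0]/1e3-.014,.2015-m[2]/1e3])+t
  for fc in [[(18,-20,0),(18,20,0),(-18,20,0),(-18,-20,0)],[(18,-20,8),(18,20,8),(-10,20,8),(-10,-20,8)],[(-18,-20,60),(-18,20,60),(-10,20,60),(-10,-20,60)]]:
    q=proj(P,[T(m) for m in fc]);print(q.round(0).tolist()); cv2.polylines(im,[(q*16).astype(int)],True,(0,255,0),1,cv2.LINE_AA,4)
# inset: top view and w7
w7=cv2.imread('pics/w7.png')
P7=wp('w7')
q=proj(P7,[bw(a*.1,b*.06,.082) for a,b in ((-1,-1),(1,-1),(1,1),(-1,1))]);print(q.round())
cv2.imwrite('pics/w8_b.png',np.vstack([im[120:320],w7[120:320]])[:, :])
step(bw(.051,.005,.40),BY+np.pi*0)
"
```

```text
14.875 [ 0.483  -0.2814  0.4053] 0.047
[ 0.29373379 -0.15182038 -0.68198862] 0.0077361085781576825 14.99295249581337
[[206.0, 201.0], [208.0, 257.0], [261.0, 257.0], [261.0, 201.0]]
[[203.0, 205.0], [206.0, 262.0], [249.0, 262.0], [249.0, 205.0]]
[[264.0, 241.0], [263.0, 316.0], [247.0, 316.0], [246.0, 241.0]]
[[314. 231.]
 [327.  25.]
 [194.  25.]
 [205. 231.]]
shift/0.1 [ 3.233 -4.761  0.043] turn/180 [-0.0005  0.0003  0.0572] yawnow 25.39
```

View pics/w8_b.png

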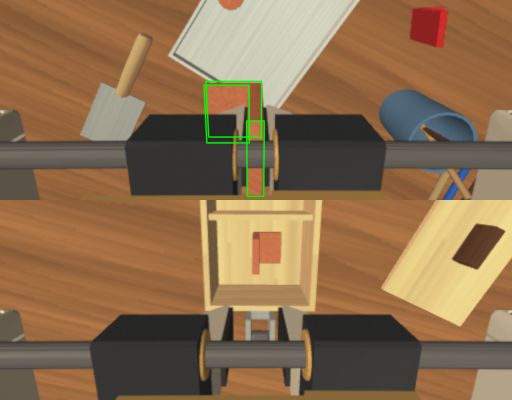

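Lower half: tile A stands upright in the near compartment. Upper half: tile B is held level, with the model outline matching. Now carrying B to the far compartment.

```bash
python3 -c "
from h import *
step(bw(.048,.005,.405),BY+np.pi)"
```

```text
shift/0.1 [ 3.204 -4.766 -0.007] turn/180 [-5.000e-04 -7.000e-04 -9.428e-01] yawnow 25.39
```

{"op": "carry_out", "data": {
  "commands": [
    [-1, [0.267, -0.397, 0], [0, 0, 0]],
    [-1, [0.267, -0.397, 0], [0, 0, 0]],
    [-1, [0.267, -0.397, 0], [0, 0, 0]],
    [-1, [0.267, -0.397, 0], [0, 0, 0]],
    [-1, [0.267, -0.397, 0], [0, 0, 0]],
    [-1, [0.267, -0.397, 0], [0, 0, 0]],
    [-1, [0.267, -0.397, 0], [0, 0, 0]],
    [-1, [0.267, -0.397, 0], [0, 0, 0]],
    [-1, [0.267, -0.397, 0], [0, 0, 0]],
    [-1, [0.267, -0.397, 0], [0, 0, 0]],
    [-1, [0.267, -0.397, 0], [0, 0, 0]],
    [-1, [0.267, -0.399, 0], [0, 0, 0]]
  ]
}}

```text
clock: 16.42
tool_pos: [0.5681, 0.288, 0.402]
eef_rot: [[0.903, 0.429, -0.005], [0.429, -0.903, -0.002], [-0.005, -0.0, -1.0]]
force: [0.6, -0.3, -0.7]
opening: 0.0082
grip_force: 15.0
```

{"op": "carry_out", "data": {
  "commands": [
    [-1, [0, 0, 0], [0, 0, -0.0524]],
    [-1, [0, 0, 0], [0, 0, -0.0524]],
    [-1, [0, 0, 0], [0, 0, -0.0524]],
    [-1, [0, 0, 0], [0, 0, -0.0524]],
    [-1, [0, 0, 0], [0, 0, -0.0524]],
    [-1, [0, 0, 0], [0, 0, -0.0524]],
    [-1, [0, 0, 0], [0, 0, -0.0524]],
    [-1, [0, 0, 0], [0, 0, -0.0524]],
    [-1, [0, 0, 0], [0, 0, -0.0524]]
  ]
}}

```text
clock: 17.55
tool_pos: [0.5681, 0.2864, 0.4019]
eef_rot: [[-0.352, 0.936, -0.005], [0.936, 0.352, -0.002], [-0.0, -0.005, -1.0]]
force: [-0.2, -0.0, -0.4]
opening: 0.0079
grip_force: 15.0
```

{"op": "carry_out", "data": {
  "commands": [
    [-1, [0, 0, 0], [0, 0, -0.0524]],
    [-1, [0, 0, 0], [0, 0, -0.0524]],
    [-1, [0, 0, 0], [0, 0, -0.0524]],
    [-1, [0, 0, 0], [0, 0, -0.0524]],
    [-1, [0, 0, 0], [0, 0, -0.0524]],
    [-1, [0, 0, 0], [0, 0, -0.0524]],
    [-1, [0, 0, 0], [0, 0, -0.0524]],
    [-1, [0, 0, 0], [0, 0, -0.0524]],
    [-1, [0, 0, 0], [0, 0, -0.0524]],
    [-1, [0, 0, 0], [0, 0, 0]],
    [-1, [0, 0, 0], [0, 0, 0]]
  ]
}}

```text
clock: 18.92
tool_pos: [0.5681, 0.2865, 0.4035]
eef_rot: [[-0.966, -0.259, -0.002], [-0.259, 0.966, -0.001], [0.003, -0.0, -1.0]]
force: [0.4, -0.4, 0.3]
opening: 0.0078
grip_force: 15.0
```

```bash
python3 -c "
from h import *
step(bw(.048,.005,.2085),BY+np.pi)"
```

```text
shift/0.1 [-0.003  0.003  1.95 ] turn/180 [-0.0001 -0.0008 -0.0006] yawnow -165.01
```

{"op": "carry_out", "data": {
  "commands": [
    [-1, [0, 0, 0.45], [0, 0, 0]],
    [-1, [0, 0, 0.45], [0, 0, 0]],
    [-1, [0, 0, 0.45], [0, 0, 0]],
    [-1, [0, 0, 0.4], [0, 0, 0]],
    [-1, [0, 0, 0.16], [0, 0, 0]],
    [-1, [0, 0, 0.02], [0, 0, 0]],
    [-1, [0, 0, 0], [0, 0, 0]],
    [-1, [0, 0, 0], [0, 0, 0]]
  ]
}}

```text
clock: 19.92
tool_pos: [0.5686, 0.2867, 0.2138]
eef_rot: [[-0.965, -0.261, 0.003], [-0.261, 0.965, 0.001], [-0.003, 0.0, -1.0]]
force: [-0.0, -0.8, -0.6]
opening: 0.0078
grip_force: 15.0
```

{"op": "carry_out", "data": {
  "commands": [
    [-1, [0, 0, 0.03], [0, 0, 0]],
    [-1, [0, 0, 0], [0, 0, 0]],
    [-1, [0, 0, 0], [0, 0, 0]]
  ]
}}

```text
clock: 20.3
tool_pos: [0.5681, 0.2865, 0.2091]
eef_rot: [[-0.965, -0.262, 0.0], [-0.262, 0.965, -0.0], [0.0, -0.0, -1.0]]
force: [0.2, 0.4, -0.9]
opening: 0.0079
grip_force: 15.0
```

{"op": "carry_out", "data": {
  "commands": [
    [-1, [0, 0, 0.012], [0, 0, 0]],
    [-1, [0, 0, 0], [0, 0, 0]],
    [-1, [0, 0, 0], [0, 0, 0]]
  ]
}}

```text
clock: 20.68
tool_pos: [0.5681, 0.2864, 0.2078]
eef_rot: [[-0.965, -0.262, -0.0], [-0.262, 0.965, -0.0], [0.0, -0.0, -1.0]]
force: [0.8, 0.1, -0.2]
opening: 0.0078
grip_force: 15.0
```

{"op": "carry_out", "data": {
  "commands": [
    [-0.43, [0, 0, 0], [0, 0, 0]],
    [-0.43, [0, 0, 0], [0, 0, 0]],
    [-0.43, [0, 0, 0], [0, 0, 0]],
    [-0.43, [0, 0, -0.2], [0, 0, 0]],
    [-0.43, [0, 0, -0.4], [0, 0, 0]],
    [-0.43, [0, 0, -0.5], [0, 0, 0]],
    [-0.43, [0, 0, -0.5], [0, 0, 0]],
    [-0.43, [0, 0, -0.3], [0, 0, 0]]
  ]
}}

```text
clock: 21.68
tool_pos: [0.5681, 0.2865, 0.401]
eef_rot: [[-0.965, -0.262, 0.004], [-0.262, 0.965, 0.001], [-0.004, 0.0, -1.0]]
force: [0.6, 0.4, 0.3]
opening: 0.0261
grip_force: 0.0
```

```bash
python3 -c "
from h import *
snap('w9')
b=lambda p:(np.array(p)+.5)*.64-.5
P4,P6=wp('w4'),wp('w6')
C=[]
for p4,p6 in (((724,64),(740,98)),((577,291),(597,320)),((698,352),(716,378))):
  X=tri([P4,P6],[b(p4),b(p6)]); print(X[0].round(4),X[1].round(4)); C.append(onz(P6,[b(p6)],.018)[0])
C=np.array(C); print(C.round(4)); c=(C[0]+C[2])/2; d=C[0]-C[1]; yaw=np.arctan2(d[1],d[0]); print(c,np.degrees(yaw),np.linalg.norm(d),np.linalg.norm(C[2]-C[1]))
y=yaw+np.pi
step((c[0]+.02,c[1],.36),y)
"
```

```text
21.675 [0.5681 0.2865 0.401 ] 0.531
[ 0.6616  0.0385 -0.0069] 0.0001
[0.4686 0.0875 0.0157] 0.0001
[ 0.4465 -0.0302  0.0168] 0.0003
[[ 0.6539  0.054   0.018 ]
 [ 0.4691  0.0887  0.018 ]
 [ 0.4466 -0.0289  0.018 ]]
[0.550259   0.01252929 0.018     ] -10.631669352259259 0.18795357000046944 0.11975462186297989
shift/0.1 [ 0.703 -2.65   0.439] turn/180 [0.0009 0.0029 0.1434] yawnow -164.82
```

```bash
python3 -c "
from h import *
step((.615,.001,.40),np.radians(169.6))
"
```

```text
shift/0.1 [ 0.298 -2.878  0.043] turn/180 [0.0009 0.0029 0.1421] yawnow -164.82
```

{"op": "carry_out", "data": {
  "commands": [
    [0.3, [0.05, -0.48, 0.01], [0, 0, 0]],
    [0.3, [0.05, -0.48, 0.01], [0, 0, 0]],
    [0.3, [0.05, -0.48, 0.01], [0, 0, 0]],
    [0.3, [0.05, -0.48, 0], [0, 0, 0]],
    [0.3, [0.05, -0.48, 0], [0, 0, 0]],
    [0.3, [0.05, -0.478, 0], [0, 0, 0]],
    [0.3, [0, 0, 0], [0, 0, 0.0474]],
    [0.3, [0, 0, 0], [0, 0, 0.0474]],
    [0.3, [0, 0, 0], [0, 0, 0.0474]],
    [0.3, [0, 0, 0], [0, 0, 0]],
    [0.3, [0, 0, 0], [0, 0, 0]]
  ]
}}

```text
clock: 23.1
tool_pos: [0.6145, 0.0009, 0.3946]
eef_rot: [[-0.984, 0.178, -0.0], [0.178, 0.984, -0.0], [0.0, -0.0, -1.0]]
force: [0.8, -0.0, -0.2]
opening: 0.0596
grip_force: 0.0
```

```bash
python3 -c "
from h import *
snap('l1'); P=wp('l1'); im=cv2.imread('pics/l1.png')
hsv=cv2.cvtColor(im,cv2.COLOR_BGR2HSV)
m=((hsv[...,0]>15)&(hsv[...,0]<35)&(hsv[...,2]>140)).astype(np.uint8); m[232:]=0
m=cv2.morphologyEx(m,cv2.MORPH_CLOSE,np.ones((3,3)))
cs,_=cv2.findContours(m,cv2.RETR_EXTERNAL,cv2.CHAIN_APPROX_NONE)
for c in sorted(cs,key=cv2.contourArea)[-3:]:
  print(cv2.contourArea(c), cv2.approxPolyDP(c,6,True)[:,0].tolist())
R=Ro.from_euler('z',-10.4,degrees=True).as_matrix()
L=lambda m:R@(np.array(m)/1e3)+[.550,.0125,0]
print('pred plate',proj(P,[L((a*96,b*60,18)) for a,b in ((-1,-1),(1,-1),(1,1),(-1,1))]).round(0).tolist())
print('pred grip top',proj(P,[L((a*25,b*7,50)) for a,b in ((-1,-1),(1,-1),(1,1),(-1,1))]).round(0).tolist())
"
```

```text
23.1 [0.6145 0.0009 0.3946] 0.01
3442.0 [[452, 0], [493, 162], [511, 154], [496, 152], [491, 131], [511, 119], [511, 109], [486, 112], [478, 79], [511, 70], [511, 37], [475, 54], [472, 48], [511, 29], [511, 11], [466, 29], [459, 0]]
15835.5 [[0, 39], [0, 215], [22, 216], [0, 219], [0, 231], [64, 231], [67, 219], [94, 219], [101, 211], [67, 42]]
17139.0 [[201, 28], [208, 197], [302, 197], [310, 29]]
pred plate [[199.0, 24.0], [207.0, 195.0], [302.0, 195.0], [310.0, 24.0]]
pred grip top [[248.0, 92.0], [248.0, 141.0], [261.0, 141.0], [261.0, 92.0]]
```

```bash
python3 -c "
from h import *
from scipy.optimize import least_squares
P=wp('l1'); im=cv2.imread('pics/l1.png')
g=im[70:175,225:285].astype(int).sum(2)<200
m=g.astype(np.uint8); cs,_=cv2.findContours(m,cv2.RETR_EXTERNAL,cv2.CHAIN_APPROX_NONE)
c=max(cs,key=cv2.contourArea); print((cv2.approxPolyDP(c,2,True)[:,0]+[225,70]).tolist())
O=[((201,28),(-96,-60,18)),((208,197),(96,-60,18)),((302,197),(96,60,18)),((310,29),(-96,60,18))]
def L(q,m): return Ro.from_euler('z',q[2]).as_matrix()@(np.array(m)/1e3)+[q[0],q[1],0]
f=lambda q:np.concatenate([proj(P,L(q,m))[0]-p for p,m in O])
r=least_squares(f,[.55,.0125,-.18]);q=r.x;print(q[:2].round(4),np.degrees(q[2]).round(2),r.fun.round(1))
print('grip top',proj(P,[L(q,(a*25,b*7,50)) for a,b in ((-1,-1),(1,-1),(1,1),(-1,1))]).round(1).tolist(),'bottom',proj(P,[L(q,(a*25,b*7,18)) for a,b in ((-1,-1),(1,-1),(1,1),(-1,1))]).round(1).tolist())
step((q[0],q[1],.28),q[2]+np.pi)
"
```

```text
[[259, 137]]
[0.5541 0.0128] -10.46 [-0.9 -0.2 -0.3  0.6  0.1  1.   1.  -0.8]
grip top [[248.6, 96.2], [248.7, 144.3], [261.5, 144.4], [261.9, 96.3]] bottom [[249.2, 97.4], [249.3, 141.3], [261.0, 141.3], [261.4, 97.5]]
shift/0.1 [0.614 0.009 1.147] turn/180 [-0.     -0.0001  0.0009] yawnow 169.71
```

{"op": "carry_out", "data": {
  "commands": [
    [0, [0.35, 0.009, 0.4], [0, 0, 0.0009]],
    [0, [0.264, 0, 0.4], [0, 0, 0]],
    [0, [0, 0, 0.4], [0, 0, 0]],
    [0, [0, 0, 0.4], [0, 0, 0]],
    [0, [0, 0, 0.25], [0, 0, 0]],
    [0, [0, 0, 0.05], [0, 0, 0]],
    [0, [0, 0, 0], [0, 0, 0]],
    [0, [0, 0, 0], [0, 0, 0]]
  ]
}}

```text
clock: 24.15
tool_pos: [0.5548, 0.0129, 0.2061]
eef_rot: [[-0.983, 0.183, 0.002], [0.183, 0.983, -0.0], [-0.003, 0.0, -1.0]]
force: [-0.4, -0.1, -0.5]
opening: 0.0459
grip_force: 0.0
```

```bash
python3 -c "
from h import *
im=cv2.imread('pics/l1.png')
v=im[60:180,225:290].max(2); m=(v<110).astype(np.uint8)
cs,_=cv2.findContours(m,cv2.RETR_EXTERNAL,cv2.CHAIN_APPROX_NONE)
c=max(cs,key=cv2.contourArea); print(cv2.contourArea(c),(cv2.approxPolyDP(c,2,True)[:,0]+[225,60]).tolist())
step((.5541,.0128,.2005),np.radians(169.54));print(read_state()['force'])
"
```

```text
449.0 [[250, 98], [250, 142], [259, 143], [260, 98]]
shift/0.1 [ 0.007 -0.002  0.056] turn/180 [ 0.      0.0008 -0.0006] yawnow 169.43
[-0.35957865 -0.11348318 -0.45742909]
```

{"op": "carry_out", "data": {
  "commands": [
    [0, [0.007, 0, 0.05], [0, 0, 0]],
    [0, [0, 0, 0], [0, 0, 0]],
    [-1, [0, 0, 0], [0, 0, 0]],
    [-1, [0, 0, 0], [0, 0, 0]],
    [-1, [0, 0, 0], [0, 0, 0]],
    [-1, [0, 0, 0], [0, 0, 0]],
    [-1, [0, 0, 0], [0, 0, 0]]
  ],
  "squeeze": 35
}}

```text
clock: 25.02
tool_pos: [0.5536, 0.013, 0.1999]
eef_rot: [[-0.983, 0.184, 0.0], [0.184, 0.983, -0.0], [-0.0, -0.0, -1.0]]
force: [-0.6, -0.6, 0.9]
opening: 0.0136
grip_force: 35.0
```

{"op": "carry_out", "data": {
  "commands": [
    [-1, [0, 0, -0.15], [0, 0, 0]],
    [-1, [0, 0, -0.4], [0, 0, 0]],
    [-1, [0, 0, -0.5], [0, 0, 0]],
    [-1, [0, 0, -0.5], [0, 0, 0]],
    [-1, [0, 0, -0.45], [0, 0, 0]],
    [-1, [0, 0, 0], [0, 0, 0]],
    [-1, [0, 0, 0], [0, 0, 0]]
  ]
}}

```text
clock: 25.9
tool_pos: [0.5531, 0.0131, 0.3995]
eef_rot: [[-0.983, 0.184, -0.001], [0.184, 0.983, 0.0], [0.001, -0.0, -1.0]]
force: [-0.9, 0.9, -2.7]
opening: 0.0139
grip_force: 35.0
```

```bash
python3 -c "
from h import *
s=snap('l2'); print(s['force'],s['opening'],s['grip_force'],s['wrist_torque'])
P=wp('l2'); im=cv2.imread('pics/l2.png')
hsv=cv2.cvtColor(im,cv2.COLOR_BGR2HSV)
m=((hsv[...,0]>15)&(hsv[...,0]<35)&(hsv[...,2]>140)).astype(np.uint8); m[232:]=0
cs,_=cv2.findContours(m,cv2.RETR_EXTERNAL,cv2.CHAIN_APPROX_NONE)
for c in sorted(cs,key=cv2.contourArea)[-2:]: print(cv2.contourArea(c), cv2.approxPolyDP(c,4,True)[:,0].tolist())
R,t=s['eef_rot'],s['tool_pos']
z0=.1999
print('pred',[proj(P,R@np.array([x/1e3,y/1e3,z0-z/1e3])+t)[0].round(1).tolist() for x,y,z in ((96,-60,18),(96,60,18),(96,-60,8),(96,60,8),(20,-60,18),(20,60,18))])
step(bw(0,0,.40),BY+np.pi)
"
```

```text
25.9 [0.5531 0.0131 0.3995] 0.025
[-0.85412248  0.88713374 -2.6917612 ] 0.013898600650643026 34.99789237976074 [ 0.08136414 -0.1877972   0.01317339]
11748.0 [[0, 103], [0, 231], [104, 231], [79, 102]]
35227.5 [[138, 64], [155, 231], [240, 226], [245, 198], [267, 200], [270, 226], [355, 231], [372, 64]]
pred [[134.2, 61.6], [371.7, 61.7], [141.6, 64.6], [364.6, 64.6], [149.6, 204.6], [356.8, 204.7]]
shift/0.1 [ 0.768  2.462 -0.012] turn/180 [ 1.000e-04 -8.000e-04 -1.426e-01] yawnow 169.42
```

{"op": "carry_out", "data": {
  "commands": [
    [-1, [0.13, 0.41, 0], [0, 0, 0]],
    [-1, [0.13, 0.41, 0], [0, 0, 0]],
    [-1, [0.13, 0.41, 0], [0, 0, 0]],
    [-1, [0.13, 0.41, 0], [0, 0, 0]],
    [-1, [0.13, 0.41, 0], [0, 0, 0]],
    [-1, [0.118, 0.412, 0], [0, 0, 0]],
    [-1, [0, 0, 0], [0, 0, -0.0475]],
    [-1, [0, 0, 0], [0, 0, -0.0475]],
    [-1, [0, 0, 0], [0, 0, -0.0475]],
    [-1, [0, 0, 0], [0, 0, 0]],
    [-1, [0, 0, 0], [0, 0, 0]]
  ]
}}

```text
clock: 27.32
tool_pos: [0.5233, 0.2691, 0.3989]
eef_rot: [[-0.966, -0.257, -0.002], [-0.257, 0.966, -0.001], [0.002, -0.0, -1.0]]
force: [0.5, 0.4, -0.7]
opening: 0.0139
grip_force: 35.0
```

```bash
python3 -c "
from h import *
step(bw(-.001,-.0005,.29),BY+np.pi)
"
```

```text
shift/0.1 [ 0.012 -0.002  1.089] turn/180 [-0.0001 -0.0006 -0.0011] yawnow -165.11
```

{"op": "carry_out", "data": {
  "commands": [
    [-1, [0.012, -0.002, 0.35], [0, 0, -0.0011]],
    [-1, [0, 0, 0.35], [0, 0, 0]],
    [-1, [0, 0, 0.3], [0, 0, 0]],
    [-1, [0, 0, 0.08], [0, 0, 0]],
    [-1, [0, 0, 0], [0, 0, 0]],
    [-1, [0, 0, 0], [0, 0, 0]],
    [-1, [0, 0, 0], [0, 0, 0]]
  ]
}}

```text
clock: 28.2
tool_pos: [0.5225, 0.2687, 0.2931]
eef_rot: [[-0.965, -0.263, 0.002], [-0.263, 0.965, 0.001], [-0.002, 0.0, -1.0]]
force: [-0.9, 0.8, -1.4]
opening: 0.0138
grip_force: 35.0
```

```bash
python3 -c "
from h import *
step(bw(-.001,-.0005,.2739),BY+np.pi); print(read_state()['force'])
"
```

```text
shift/0.1 [ 0.006 -0.     0.192] turn/180 [0.     0.0007 0.0009] yawnow -164.75
[-0.86864175  0.83085261 -1.41544465]
```

{"op": "carry_out", "data": {
  "commands": [
    [-1, [0.005, 0, 0.06], [0, 0, 0.0005]],
    [-1, [0, 0, 0.06], [0, 0, 0]],
    [-1, [0, 0, 0.03], [0, 0, 0]],
    [-1, [0, 0, 0], [0, 0, 0]],
    [-1, [0, 0, 0], [0, 0, 0]]
  ]
}}

```text
clock: 28.82
tool_pos: [0.5218, 0.2685, 0.2769]
eef_rot: [[-0.965, -0.262, 0.0], [-0.262, 0.965, -0.0], [-0.0, -0.0, -1.0]]
force: [0.1, -0.2, -2.1]
opening: 0.014
grip_force: 35.0
```

{"op": "carry_out", "data": {
  "commands": [
    [-1, [0, 0, 0.03], [0, 0, 0]],
    [-1, [0, 0, 0], [0, 0, 0]],
    [-1, [0, 0, 0], [0, 0, 0]]
  ]
}}

```text
clock: 29.2
tool_pos: [0.5218, 0.2685, 0.2739]
eef_rot: [[-0.965, -0.262, 0.0], [-0.262, 0.965, 0.0], [-0.0, -0.0, -1.0]]
force: [0.5, -0.4, -0.6]
opening: 0.0136
grip_force: 35.0
```

{"op": "carry_out", "data": {
  "commands": [
    [-1, [0, 0, 0.015], [0, 0, 0]],
    [-1, [0, 0, 0], [0, 0, 0]],
    [-1, [0, 0, 0], [0, 0, 0]]
  ]
}}

```text
clock: 29.58
tool_pos: [0.5217, 0.2685, 0.2738]
eef_rot: [[-0.965, -0.262, 0.001], [-0.262, 0.965, 0.0], [-0.001, -0.0, -1.0]]
force: [-3.0, -2.3, 10.3]
opening: 0.0136
grip_force: 35.0
```

Lid seated at exactly the home height (TCP 0.2738 = grasp offset + 74 mm) and resists pressing. Now releasing and lifting.

{"op": "carry_out", "data": {
  "commands": [
    [-1, [0, 0, -0.015], [0, 0, 0]],
    [0, [0, 0, 0], [0, 0, 0]],
    [0, [0, 0, 0], [0, 0, 0]],
    [0, [0, 0, 0], [0, 0, 0]],
    [0, [0, 0, -0.2], [0, 0, 0]],
    [-0.8, [0, 0, -0.4], [0, 0, 0]],
    [-1, [0, 0, -0.4], [0, 0, 0]],
    [-1, [0, 0, 0], [0, 0, 0]],
    [-1, [0, 0, 0], [0, 0, 0]]
  ]
}}

```text
clock: 30.7
tool_pos: [0.5215, 0.2684, 0.3732]
eef_rot: [[-0.965, -0.262, -0.001], [-0.262, 0.965, -0.0], [0.001, -0.0, -1.0]]
force: [-0.5, 0.2, -0.2]
opening: 0.0105
grip_force: 0.0
```

```bash
python3 -c "
from h import *
s=snap('c0');print(s['opening'])
step(bw(-.1435,0,.375),BY+np.pi)
im=cv2.imread('pics/c0.png');P=wp('c0')
# lid check: predicted home plate corners vs contour
hsv=cv2.cvtColor(im,cv2.COLOR_BGR2HSV)
m=((hsv[...,0]>15)&(hsv[...,0]<35)&(hsv[...,2]>140)).astype(np.uint8); m[232:]=0
cs,_=cv2.findContours(m,cv2.RETR_EXTERNAL,cv2.CHAIN_APPROX_NONE)
for c in sorted(cs,key=cv2.contourArea)[-1:]: print(cv2.approxPolyDP(c,3,True)[:,0].tolist())
print(proj(P,[bw(-.096,.06,.092),bw(-.096,-.06,.092),bw(-.1,.06,.082),bw(-.1,-.06,.082)]).round(1).tolist())
"
```

```text
30.7 [0.5215 0.2684 0.3732] 0.017
0.01052056034179552
shift/0.1 [ 1.42   0.007 -0.021] turn/180 [-0.0001 -0.0007  0.0004] yawnow -164.83
[[187, 79], [184, 93], [193, 231], [223, 231], [240, 224], [246, 231], [264, 231], [270, 224], [287, 231], [317, 231], [326, 80], [246, 78], [246, 65], [267, 65], [245, 65], [244, 56], [244, 79]]
[[327.9, 82.6], [183.8, 82.3], [325.5, 78.6], [186.2, 78.4]]
```

{"op": "carry_out", "data": {
  "commands": [
    [-1, [0.48, 0.007, 0], [0, 0, 0]],
    [-1, [0.48, 0, 0], [0, 0, 0]],
    [-1, [0.46, 0, 0], [0, 0, 0]],
    [-1, [0, 0, 0.3], [0, 0, 0]],
    [-1, [0, 0, 0.3], [0, 0, 0]],
    [-1, [0, 0, 0], [0, 0, 0]],
    [-1, [0, 0, 0], [0, 0, 0]]
  ]
}}

```text
clock: 31.62
tool_pos: [0.3848, 0.2321, 0.3141]
eef_rot: [[-0.965, -0.262, -0.0], [-0.262, 0.965, -0.0], [0.0, -0.0, -1.0]]
force: [0.7, 0.7, 0.7]
opening: 0.0007
grip_force: 0.0
```

```bash
python3 -c "
from h import *
step(bw(-.1435,0,.313),BY+np.pi); s=read_state();print(s['force'],s['opening'])
f=grab_frame('scene');cv2.imwrite('pics/s1.png',f[:,:,::-1])
"
```

```text
shift/0.1 [ 0.006 -0.     0.011] turn/180 [-0.     -0.0001  0.0004] yawnow -164.83
[0.69673437 0.70084415 0.68605303] 0.0007336629151395539
```

{"op": "carry_out", "data": {
  "commands": [
    [-1, [-0.08, 0, 0.01], [0, 0, 0]],
    [-1, [-0.1, 0, 0], [0, 0, 0]],
    [-1, [-0.1, 0, 0], [0, 0, 0]],
    [-1, [-0.1, 0, 0], [0, 0, 0]],
    [-1, [-0.07, 0, 0], [0, 0, 0]],
    [-1, [-0.06, 0, 0.06], [0, 0, 0]],
    [-1, [-0.06, 0, 0.06], [0, 0, 0]],
    [-1, [-0.05, 0, 0.05], [0, 0, 0]],
    [-1, [0, 0, 0], [0, 0, 0]]
  ]
}}

```text
clock: 32.8
tool_pos: [0.4446, 0.2483, 0.2953]
eef_rot: [[-0.965, -0.262, -0.0], [-0.262, 0.965, -0.0], [0.0, -0.0, -1.0]]
force: [-0.1, 0.6, -0.4]
opening: 0.0001
grip_force: 0.0
```

{"op": "carry_out", "data": {
  "commands": [
    [-1, [0, 0, 0.06], [0, 0, 0]],
    [-1, [0, 0, 0.06], [0, 0, 0]],
    [-1, [0, 0, 0.03], [0, 0, 0]],
    [-1, [0, 0, 0], [0, 0, 0]],
    [-1, [0, 0, 0], [0, 0, 0]]
  ]
}}

```text
clock: 33.42
tool_pos: [0.4442, 0.2482, 0.2807]
eef_rot: [[-0.965, -0.262, -0.0], [-0.262, 0.965, -0.0], [0.001, -0.0, -1.0]]
force: [-0.1, -0.1, 1.5]
opening: 0.0003
grip_force: 0.0
```

{"op": "carry_out", "data": {
  "commands": [
    [-1, [0, 0, 0.02], [0, 0, 0]],
    [-1, [0, 0, 0], [0, 0, 0]],
    [-1, [0, 0, 0], [0, 0, 0]]
  ]
}}

```text
clock: 33.8
tool_pos: [0.4442, 0.2483, 0.28]
eef_rot: [[-0.965, -0.262, 0.001], [-0.262, 0.965, 0.0], [-0.001, -0.0, -1.0]]
force: [-3.6, -0.7, 10.3]
opening: 0.0003
grip_force: 5.2
```

Firm contact at tip height 0.102 m, so clamp b is at its stop. On to the other one.

{"op": "carry_out", "data": {
  "commands": [
    [-1, [0, 0, -0.3], [0, 0, 0]],
    [-1, [0, 0, -0.4], [0, 0, 0]],
    [-1, [0, 0, -0.24], [0, 0, 0]],
    [-1, [-0.45, 0, 0], [0, 0, 0]],
    [-1, [-0.45, 0, 0], [0, 0, 0]],
    [-1, [-0.45, 0, 0], [0, 0, 0]],
    [-1, [-0.45, 0, 0], [0, 0, 0]],
    [-1, [-0.45, 0, 0], [0, 0, 0]],
    [-1, [0, 0, 0], [0, 0, 0]],
    [-1, [0, 0, 0], [0, 0, 0]]
  ]
}}

```text
clock: 35.05
tool_pos: [0.6611, 0.3071, 0.3721]
eef_rot: [[-0.965, -0.262, -0.002], [-0.262, 0.965, -0.001], [0.002, -0.0, -1.0]]
force: [0.2, 0.1, 0.2]
opening: 0.0005
grip_force: 0.0
```

```bash
python3 -c "
from h import *
step(bw(.1435,0,.313),BY+np.pi)
"
```

```text
shift/0.1 [-0.003 -0.005  0.591] turn/180 [-0.     -0.0006  0.0005] yawnow -164.83
```

{"op": "carry_out", "data": {
  "commands": [
    [-1, [0, -0.005, 0.3], [0, 0, 0]],
    [-1, [0, 0, 0.29], [0, 0, 0]],
    [-1, [0, 0, 0], [0, 0, 0]],
    [-1, [0.08, 0, 0], [0, 0, 0]],
    [-1, [0.1, 0, 0], [0, 0, 0]],
    [-1, [0.1, 0, 0], [0, 0, 0]],
    [-1, [0.1, 0, 0], [0, 0, 0]],
    [-1, [0.07, 0, 0], [0, 0, 0]],
    [-1, [0.06, 0, 0.06], [0, 0, 0]],
    [-1, [0.06, 0, 0.06], [0, 0, 0]],
    [-1, [0.05, 0, 0.05], [0, 0, 0]],
    [-1, [0, 0, 0], [0, 0, 0]]
  ]
}}

```text
clock: 36.55
tool_pos: [0.6014, 0.2903, 0.2959]
eef_rot: [[-0.965, -0.262, -0.002], [-0.262, 0.965, -0.001], [0.002, -0.0, -1.0]]
force: [1.0, -0.1, 0.5]
opening: 0.0006
grip_force: 0.0
```

{"op": "carry_out", "data": {
  "commands": [
    [-1, [0, 0, 0.06], [0, 0, 0]],
    [-1, [0, 0, 0.06], [0, 0, 0]],
    [-1, [0, 0, 0.02], [0, 0, 0]],
    [-1, [0, 0, 0], [0, 0, 0]],
    [-1, [0, 0, 0], [0, 0, 0]]
  ]
}}

```text
clock: 37.17
tool_pos: [0.6019, 0.2904, 0.2828]
eef_rot: [[-0.965, -0.262, 0.0], [-0.262, 0.965, -0.0], [-0.0, -0.0, -1.0]]
force: [0.9, 0.1, 0.3]
opening: 0.0003
grip_force: 0.0
```

{"op": "carry_out", "data": {
  "commands": [
    [-1, [0, 0, 0.04], [0, 0, 0]],
    [-1, [0, 0, 0], [0, 0, 0]],
    [-1, [0, 0, 0], [0, 0, 0]]
  ]
}}

```text
clock: 37.55
tool_pos: [0.6019, 0.2905, 0.2802]
eef_rot: [[-0.965, -0.262, 0.002], [-0.262, 0.965, 0.0], [-0.002, -0.0, -1.0]]
force: [-2.9, -0.5, 6.8]
opening: 0.0007
grip_force: 3.6
```

{"op": "carry_out", "data": {
  "commands": [
    [-1, [0, 0, 0.01], [0, 0, 0]],
    [-1, [0, 0, 0], [0, 0, 0]],
    [-1, [0, 0, -0.3], [0, 0, 0]],
    [-1, [0, 0, -0.5], [0, 0, 0]],
    [-1, [0, 0, -0.5], [0, 0, 0]],
    [-1, [-0.5, 0, 0], [0, 0, 0]],
    [-1, [-0.3, -0.3, 0], [0, 0, 0]],
    [-1, [0, 0, 0], [0, 0, 0]],
    [-1, [0, 0, 0], [0, 0, 0]]
  ]
}}

```text
clock: 38.67
tool_pos: [0.6866, 0.2825, 0.4072]
eef_rot: [[-0.965, -0.261, -0.001], [-0.261, 0.965, -0.0], [0.001, 0.0, -1.0]]
force: [0.4, 0.4, 0.7]
opening: 0.0006
grip_force: 0.0
```

```bash
python3 -c "
from h import *
s=snap('e1');im=cv2.imread('pics/e1.png')[:240]
f=grab_frame('scene')[:,:,::-1];g=grab_frame('top')[:,:,::-1]
a=cv2.resize(f[80:180,220:380],(400,250),interpolation=cv2.INTER_CUBIC); b=cv2.resize(f[200:320,140:290],(400,320),interpolation=cv2.INTER_CUBIC)
c=cv2.resize(g[150:290,110:400],(400,193),interpolation=cv2.INTER_CUBIC)
i=cv2.resize(im,(400,188))
L=np.vstack([a,b]);Rr=np.vstack([c,i]);Rr=cv2.copyMakeBorder(Rr,0,L.shape[0]-Rr.shape[0],0,0,cv2.BORDER_CONSTANT)
cv2.imwrite('pics/end.png',np.hstack([L,Rr]))"
```

```text
38.675 [0.6866 0.2825 0.4072] 0.015
```

View pics/end.png

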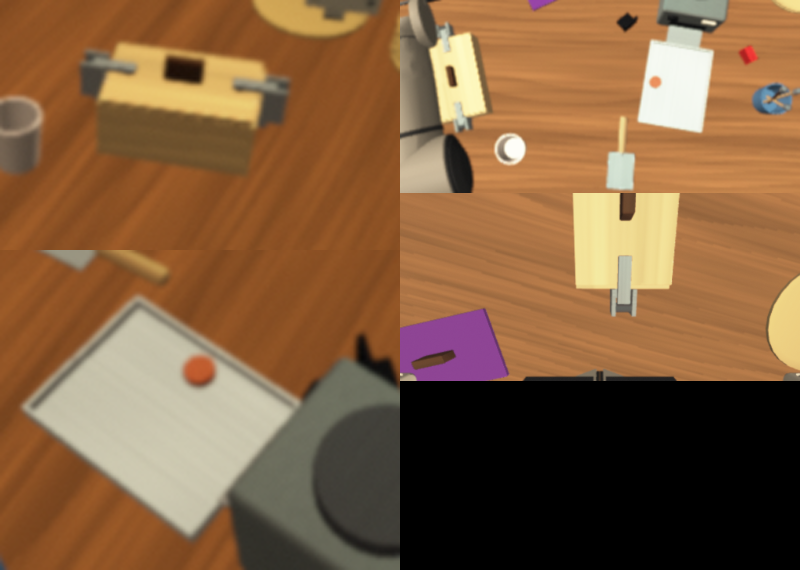

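The lid sits square and home, both clamp arms lie level over it (scene crop, about (110,66) and (258,85)). The disc is alone in the tray, and the cup, spatula and jar are undisturbed. Handing in.

```bash
python3 -c "
from plant import *
print(finish_job())"
```

```text
the job is handed in; nothing more can be done
None
```

The job is handed in at about 39 s on the robot clock. Both tiles were set down upright in the box, one each side of the divider (tile 1 confirmed by camera, tile 2 only by its placing height and the lid closing freely). The lid is home, both clamps are down, the disc is still in the tray, and the cup, spatula and jar look undisturbed in the final pictures.

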